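# Rotate the battery packs between charger, work light and radio

### The arm

A 7-joint arm with a two-finger parallel gripper is mounted at the origin on a cart in front of the work surface, level with it; the furniture and walls round the work are solid. World frame = base frame: x ahead of the robot, y to its left, z up, the work surface at z = 0. Lengths are in m, angles in rad, forces in N, time in s.
With the tool pointing down it reaches from about 0.4 to 0.875 m from the base axis. Payload 19.3 kg.
Tool frame: the origin (TCP) lies at the very end of the fingers, on their centre line; the grasp point (between the pads) lies 19 mm behind it; z points along the fingers, y is the line along which they close (so a half turn about z gives the same grasp; the last joint's range is limited). The gripper opens to 85 mm and grips with 20 to 120 N. Pads are 22 mm wide; open, the fingers measure 114 mm over their backs; the gripper's body (76 mm by 85 mm) begins 54 mm behind the grasp point. The pads swing forward as they close: fully open they stand 13 mm farther back than shut.
Start: joints at [1.181, 0.521, -0.036, 1.599, 0.021, 1.021, -0.113], TCP at [0.196, -0.593, 0.231] pointing down, gripper open.
Joint ranges: [-2.91, 2.91], [-0.3, 2.13], [-1.5, 1.42], [0.17, 2.43], [-1.26, 4.41], [0.16, 1.93], [-2.52, 2.52]. Speed limits (rad/s): [1.89, 1.89, 2.39, 2.39, 3.01, 3.01, 3.01].

### API

Orientations are given as [roll, pitch, yaw] about the fixed x, y, z axes, in that order (R = Rz(yaw) Ry(pitch) Rx(roll)).
In Python, from workcell import monitor, viewer, bot gives the robot as it stands.
- The arm moves only by the tool move_arm, never from a script. Its arguments are lists of equal length, an entry for each row: "gripper": the opening, from 0 (shut) to 1 (fully open); "linear": the shift along the tool's x, y, z in cm, a list of three; "twist": the turn about the tool's z in degrees. A call has 1 to 8 rows; each row shifts and turns the commanded pose from where the row before left it, along the tool's axes as they then stand; what a row does not reach is not made up. A row lasts 1/10 s, in which the tool goes at most 50 mm and 8.59 degrees, less where a joint would pass 70% of its speed; a pose out of reach is approached as far as the arm can. A call with a gripper value outside its range is refused whole. The fingers move at their own pace and stop on an object; "squeeze" is the grip in N (left out, the last holds). Time passes only in rows, so rows that do not move let the fingers close. It gives the time, the measured TCP pose, the force, the opening and the grip force at its end, in the units of the state.
- monitor.observe(): the state, without advancing time (a new reading comes with each control period).
- viewer.grab_frame(name): name is "scene" or "top" or "wrist"; returns a dict with "img" (384x512x3 uint8, red, green, blue), "K" (3x3 intrinsics, pixels), "k1" (the pictures are not rectified: a ray, as slopes to the right and down, at radius r is drawn at 1 + k1 r^2 times it, then the intrinsics apply), "eye" and "rotation" of the camera in the world. Camera axes: x right, y up, looking along -z (the intrinsics and any distortion apply to the point x, -y, -z); pixel columns grow to the right and rows downward; lengths in m; the calibration is good to about 2 mm. A picture is of the moment at which its call begins. There is no depth.
- bot.job_done(): hands the job in; it is judged then, once.
The state is a dict: "clock": time; "qpos": joint angles; "qd": joint speeds; "joint_efforts": joint torques, N m; "position": TCP position; "tool_rot": TCP orientation; "force": force on the tool from outside, world axes, zero at the start; "moment": the same for the moment, N m; "grip_width": finger opening in m; "finger_force": force on a finger pad.
Only numpy, scipy, OpenCV 4.12 (cv2) and the standard library are available. Lean on these libraries where they do the work, as an engineer would, in place of code of your own. Each camera call takes 0.05 s, during which the arm holds its last target. There are 200 camera calls.

### The job

Move the battery packs round: the charged pack (green gauge, now in the charger) goes into the orange work light, the half-used pack (amber gauge, now in the light) goes into the yellow radio, and the empty pack (red gauge, now in the radio) goes on the black charger. All three docks are full, so stand one pack upright on the bench meanwhile (there is room between the paint tin and the block plane); press each pack fully home in its new dock until the spring catch holds it down. Do not tip a pack over, and do not shift the paint tin, the block plane or the oil can.

Things in the scene. Friction and masses are not known exactly. Their poses are not given: they have to be found in the camera images.
- pack_green: Battery pack with green gauge (charged); starts in the charger. 80 mm tall, 0.22 kg, stands by itself. Black cap 62 (x) x 46 (y) x 36 mm high, ribbed, gripped across y; gauge window on top. Below it a grey stem 52 (x) x 36 (y) x 44 mm, which goes into a dock, either way round (x along or against the dock's x). Origin: centre of the stem's foot; z up.
- pack_amber: Battery pack with amber gauge (half used); starts in the work light. 80 mm tall, 0.22 kg, stands by itself. Black cap 62 (x) x 46 (y) x 36 mm high, ribbed, gripped across y; gauge window on top. Below it a grey stem 52 (x) x 36 (y) x 44 mm, which goes into a dock, either way round (x along or against the dock's x). Origin: centre of the stem's foot; z up.
- pack_red: Battery pack with red gauge (empty); starts in the radio. 80 mm tall, 0.22 kg, stands by itself. Black cap 62 (x) x 46 (y) x 36 mm high, ribbed, gripped across y; gauge window on top. Below it a grey stem 52 (x) x 36 (y) x 44 mm, which goes into a dock, either way round (x along or against the dock's x). Origin: centre of the stem's foot; z up.
- charger: Low black charger, x -73 to 56, y +-58, fixed. Origin: underside, straight below its dock, a well 55 (x) x 39 (y) mm, 41 deep, mouth flared to 71 x 55. Mouth 53 mm, well floor 12 mm above origin: the foot of a pack that is home. All docks: springs resist the last 11 mm, up to 10 N; the catch snaps over 5 mm before home, else the pack sits 11 mm proud. Pull out: 7 N.
- work_light: Orange work light with a slanted white lamp panel in front (-x), x -86 to 45, y +-70 mm, fixed. Origin: underside, straight below its dock, a well 55 (x) x 39 (y) mm, 41 deep, mouth flared to 71 x 55. Mouth 76 mm, well floor 35 mm above origin: the foot of a pack that is home. Panel's edge 5 mm above the mouth, 42 mm in front of the dock's centre. Catch as in the charger.
- radio: Yellow radio with rubber corners, x -64 to 52, y +-70 mm, loudspeaker and two knobs in front (-x), fixed. Origin: underside, straight below its dock, a well 55 (x) x 39 (y) mm, 41 deep, mouth flared to 71 x 55. Mouth 91 mm, well floor 50 mm above origin: the foot of a pack that is home. Nothing stands above the mouth. Catch as in the charger.
- paint_tin: Bystander: small open tin of orange primer, 72 mm across, 83 mm tall, standing near the bench's front edge, left of the middle. Origin: centre of its underside.
- plane: Bystander: black iron block plane, 162 x 45 mm, 40 mm tall, lying near the bench's front edge, right of the middle, its long (y) side roughly along the edge (world y). Origin: centre of its underside.
- oiler: Bystander: copper-brown oil can with a long thin bent spout, 68 mm across, 97 mm with the spout, 137 mm tall, at the right end of the bench. Origin: centre of its underside, 14 mm off the can's axis.

How it is judged:
At the end, for the whole second after the job is handed in: The green pack is home in the work light, the amber one in the radio, the red one in the charger: each upright (within 0.12 rad), within 8 mm of its dock's centre, its foot within 5 mm of the well's floor, held by the catch and at rest (horizontal distance between pack_green and work_light below 0.008 m and z of pack_green in the frame of work_light between 0.03 and 0.04 m and angle between each of pack_green, pack_amber, pack_red's own z axis and vertical below 0.12 rad and linear speed of each of pack_green, pack_amber, pack_red below 0.02 m/s and angular speed of each of pack_green, pack_amber, pack_red below 0.2 rad/s and horizontal distance between pack_amber and radio below 0.008 m and z of pack_amber in the frame of radio between 0.045 and 0.055 m and horizontal distance between pack_red and charger below 0.008 m and z of pack_red in the frame of charger between 0.007 and 0.017 m); the robot touches nothing.
It fails at once if the paint tin is shifted by more than 25 mm (distance of paint_tin from where it was at the start of the episode above 0.025 m).
It fails at once if the block plane is shifted by more than 25 mm (distance of plane from where it was at the start of the episode above 0.025 m).
It fails at once if the oil can is shifted by more than 25 mm (distance of oiler from where it was at the start of the episode above 0.025 m).
It fails at once if a pack is tipped over (leaned by more than 0.8 rad) (angle between any of pack_green, pack_amber, pack_red's own z axis and vertical above 0.8 rad).
It also fails if it takes over 115 s, if anything falls off the work surface, if the arm or the gripper's body presses on something with over 40 N, if the wrist force passes 120 N, or if a joint passes its speed limit or range.

## Working session

There is one attempt and no reset: what is moved stays moved. The work goes in short steps, Python scripts to look and compute and a tool call to move; the robot and the scene stay as the last step left them, time stands still between calls to the robot, and variables do not carry over. Pictures are saved under pics/ and viewed, at most 14 in all, crops included, and the job is handed in when it is done.

Besides the shell and the picture viewer there is one more tool, called after "Request:" as a command line: name --pt "numbers of a row" for each row, then --argument value for the rest. move_arm: Moves the arm, as the interface text tells. Its arguments: {"type":"object","properties":{"gripper":{"type":"array"},"linear":{"type":"array"},"twist":{"type":"array"},"squeeze":{"type":"number"}},"required":["gripper","linear","twist"]}

```bash
ls; mkdir -p pics; python3 - <<'E'
from workcell import monitor, viewer, bot
import cv2
s=monitor.observe(); print({k:s[k] for k in('clock','position','tool_rot','force','grip_width')})
for n in('scene','top'):
    f=viewer.grab_frame(n); cv2.imwrite(f'pics/{n}0.png',f['img'][:,:,::-1]); print(n,f['K'],f['k1'],f['eye'],f['rotation'])
E
```

```text
pics
{'clock': 0.0, 'position': array([ 0.19634697, -0.59300658,  0.23073316]), 'tool_rot': array([-3.14046454e+00,  6.87886529e-05,  3.19777991e-01]), 'force': array([-0.68564421,  0.6047003 , -0.75022634]), 'grip_width': 0.08589763137907429}
scene [[397.77167081   0.         261.91680536]
 [  0.         397.77167081 192.3787162 ]
 [  0.           0.           1.        ]] -0.04722714119643982 [-0.20022774  0.70960322  0.5394779 ] [ 1.16098971  0.01786441 -2.42652678]
top [[444.35507971   0.         262.49271097]
 [  0.         444.35507971 190.78839412]
 [  0.           0.           1.        ]] -0.15759626418523223 [ 0.24940375 -0.10533697  1.38622605] [ 0.19484519 -0.01279139 -1.5776511 ]
```

View pics/top0.png

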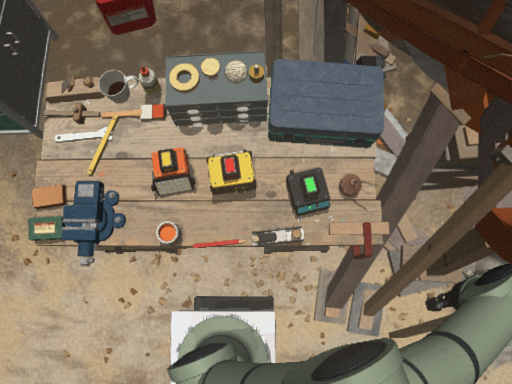

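View pics/scene0.png

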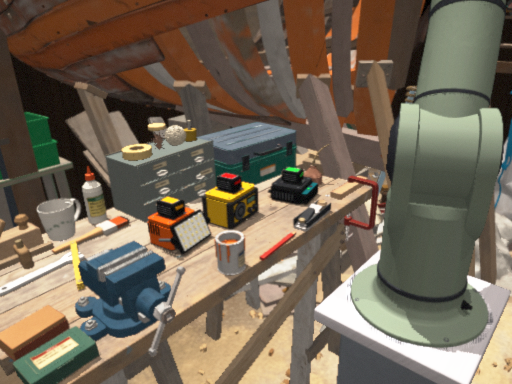

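```bash
cat > h.py <<'E'
import numpy as np, cv2
from scipy.spatial.transform import Rotation as Ro
from workcell import monitor, viewer, bot
def cam(n):
    f=viewer.grab_frame(n); f['R']=Ro.from_euler('xyz',f['rotation']).as_matrix(); f['eye']=np.array(f['eye']); return f
def ray(f,p):
    d=np.array([f['k1'],0,0,0,0][:1]+[0,0,0],float)
    u=cv2.undistortPoints(np.array(p,float).reshape(-1,1,2),f['K'],d)[:,0]
    v=np.c_[u[:,0],-u[:,1],-np.ones(len(u))]@f['R'].T
    return v/np.linalg.norm(v,axis=1)[:,None]
def onz(f,p,z):
    v=ray(f,p); return f['eye']+v*((z-f['eye'][2])/v[:,2])[:,None]
def tri(f1,p1,f2,p2):
    a,b=ray(f1,p1)[0],ray(f2,p2)[0]
    t=np.linalg.lstsq(np.c_[a,-b],f2['eye']-f1['eye'],rcond=None)[0]
    A=f1['eye']+a*t[0];B=f2['eye']+b*t[1]
    return (A+B)/2,np.linalg.norm(A-B)
def proj(f,P):
    q=(np.atleast_2d(P)-f['eye'])@f['R']; s=np.c_[q[:,0],-q[:,1]]/-q[:,2:]
    s=s*(1+f['k1']*(s**2).sum(1))[:,None]
    return s*[f['K'][0,0],f['K'][1,1]]+f['K'][:2,2]
HUE={'red':(0,6),'amber':(20,28),'green':(50,75)}
def blob(f,lo,hi,smin=150,vmin=120,box=None):
    h=cv2.cvtColor(f['img'],cv2.COLOR_RGB2HSV); m=cv2.inRange(h,(lo,smin,vmin),(hi,255,255))
    if box: 
        k=np.zeros_like(m);x0,y0,x1,y1=box;k[y0:y1,x0:x1]=255;m&=k
    n,l,st,c=cv2.connectedComponentsWithStats(m)
    i=1+np.argsort(-st[1:,4])
    return [(c[j],st[j,4],l==j) for j in i[:4]]
E
python3 - <<'E'
from h import *
t=cam('top');s=cam('scene')
for n,bt,bs in(('amber',(155,145,185,175),(155,192,190,220)),('red',(218,150,245,180),(215,168,245,195)),('green',(295,170,325,200),(278,160,308,185))):
    lo,hi=HUE[n] if n!='amber' else (15,32)
    a=blob(t,lo,hi,box=bt)[0];b=blob(s,lo,hi,box=bs)[0]
    print(n,a[0],a[1],b[0],b[1],tri(t,a[0],s,b[0]))
print(onz(t,[(168,233),(278,236),(222,215),(222,236),(350,185)],0.05))
print(onz(t,[(165,243),(245,243),(330,230)],0.0))
E
```

```text
amber [165.69892473 158.47311828] 93 [169.57894737 199.31578947] 76 (array([0.59939308, 0.16418242, 0.11734423]), np.float64(0.001631360683400738))
red [229.18446602 164.85436893] 103 [228.41509434 175.28301887] 53 (array([ 0.57460901, -0.02621427,  0.13244322]), np.float64(0.0012607941830980783))
green [309.94117647 184.67647059] 68 [292.07692308 168.8974359 ] 39 (array([ 0.52384813, -0.26403416,  0.09474396]), np.float64(0.0040799066531751116))
[[ 0.38402633  0.16266478  0.05      ]
 [ 0.37401251 -0.16999398  0.05      ]
 [ 0.43865062 -0.00083816  0.05      ]
 [ 0.37481296 -0.00138432  0.05      ]
 [ 0.53012277 -0.39570561  0.05      ]]
[[ 0.35763495  0.18134396  0.        ]
 [ 0.35739422 -0.06933522  0.        ]
 [ 0.39617415 -0.33654101  0.        ]]
```

Request:
move_arm --gripper '[1,1,1,1,1,1,1,1]' --pt "2.6 -1.3 -0.6" --pt "2.6 -1.3 -0.6" --pt "2.6 -1.3 -0.6" --pt "2.6 -1.3 -0.6" --pt "2.6 -1.3 -0.6" --pt "2.6 -1.3 -0.6" --pt "2.6 -1.3 -0.6" --pt "2.6 -1.3 -0.6" --twist '[0,0,0,0,0,0,0,0]' --squeeze 80

```text
clock: 1.0
position: [0.3619, -0.4282, 0.2795]
tool_rot: [-3.141, 0.0, 0.32]
force: [-0.0, -0.2, 0.4]
grip_width: 0.0853
finger_force: 0.0
```

Request:
move_arm --gripper '[1,1,1,1,1,1,1,1]' --pt "2.6 -1.3 0" --pt "2.6 -1.3 0" --pt "2.6 -1.3 0" --pt "2.6 -1.3 0" --pt "2.6 -1.3 0" --pt "2.6 -1.3 0" --pt "2.6 -1.3 0" --pt "0 0 0" --twist '[0,0,0,0,0,0,0,0]'

```text
clock: 1.8
position: [0.5079, -0.2821, 0.279]
tool_rot: [-3.14, -0.001, 0.325]
force: [-1.7, 0.3, -0.2]
grip_width: 0.0851
finger_force: 0.0
```

```bash
python3 - <<'E'
from h import *
s=monitor.observe();print(s['clock'],s['position'],s['tool_rot'])
w=cam('wrist');print(w['K'],w['k1'],w['eye'],w['rotation']);cv2.imwrite('pics/w1.png',w['img'][:,:,::-1])
E
```

```text
1.8 [ 0.50792899 -0.282059    0.27903099] [-3.14027766e+00 -1.21843676e-03  3.24701737e-01]
[[339.55428085   0.         255.54468959]
 [  0.         339.55428085 191.71889646]
 [  0.           0.           1.        ]] 0.034292045275610916 [ 0.57106316 -0.2609655   0.4216108 ] [-0.26226321  0.00176576 -1.24638393]
```

View pics/w1.png

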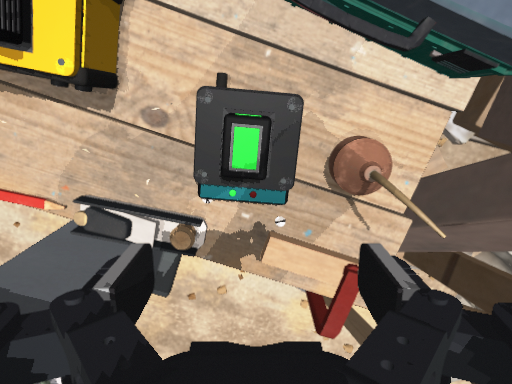

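```bash
cat >> h.py <<'E'
def rect(f,mask,z,name=''):
    c=max(cv2.findContours(mask.astype('uint8'),cv2.RETR_EXTERNAL,cv2.CHAIN_APPROX_NONE)[0],key=cv2.contourArea)
    P=onz(f,c[:,0,:],z)[:,:2]; (cx,cy),(w,h),a=cv2.minAreaRect((P*1000).astype('float32'))
    a=np.deg2rad(a if w>=h else a+90); a=(a+np.pi/2)%np.pi-np.pi/2
    print(name,'centre',round(cx,1),round(cy,1),'size',round(w,1),round(h,1),'yaw of long side',round(a,3)); return cx/1000,cy/1000,a
def dark(f,seed,t):
    g=f['img'].max(2); m=(g<t).astype('uint8'); n,l,st,c=cv2.connectedComponentsWithStats(m)
    return l,st
E
python3 - <<'E'
from h import *
w=cam('wrist');t=cam('top')
b=blob(w,50,75,box=(200,100,290,190))[0]; a=blob(t,50,75,box=(295,170,325,200))[0]
print(tri(w,b[0],t,a[0]),b[1])
rect(w,b[2],.092,'gauge')
g=w['img'].max(2)
print(g[150,195:305:2]); print(g[90:205:2,246])
for T in(25,35,45,60):
    m=(g<T).astype('uint8');k=np.zeros_like(m);k[80:210,190:310]=1;m*=k;m|=b[2].astype('uint8')
    rect(w,m,.092,T)
E
```

```text
(array([ 0.5246807 , -0.26226323,  0.07708704]), np.float64(0.005533281475913205)) 1031
gauge centre 525.1 -265.0 size 40.6 24.0 yaw of long side 0.239
[ 60  60  60  59  60  59  61  61  61  61  62  61  54  21  32  37  38 125
 232 251 251 251 251 251 251 251 251 251 251 251 251 126  45  37  36  19
  67  74  57  57  56  57  57  56  56  57  57  56  56  56  42 197 198 198
 200]
[ 73  73  72  72  72  72  72  70  70  67  67 243  21  37  44  46 146 131
 250 252 252 251 251 251 252 251 251 251 251 251 251 251 251 251 251 251
 251 237 201  98  37  21  18  15  34  51  66  67  84 121 117 116 115 113
 131  65 183 185]
25 centre 525.1 -265.0 size 40.6 24.0 yaw of long side 0.239
35 centre 524.1 -265.3 size 66.0 45.2 yaw of long side 0.237
45 centre 522.1 -265.2 size 71.2 46.4 yaw of long side 0.239
60 centre 519.7 -267.6 size 92.9 99.9 yaw of long side -1.325
```

```bash
cat >> h.py <<'E'
def plan(x,y,z,yaw):
    s=monitor.observe(); p=s['position']; y0=s['tool_rot'][2]
    tw=((y0-yaw+np.pi/2)%np.pi-np.pi/2); yt=y0-tw
    d=np.array([x,y,z])-p; c,n=np.cos(yt),np.sin(yt)
    print('at',p.round(4),'yaw',y0.round(3),'F',s['force'].round(1),'t',s['clock'],'| twist',np.rad2deg(tw).round(2),'then cm',(100*np.array([c*d[0]+n*d[1],n*d[0]-c*d[1],-d[2]])).round(2), 'now-axes cm',(100*np.array([np.cos(y0)*d[0]+np.sin(y0)*d[1],np.sin(y0)*d[0]-np.cos(y0)*d[1],-d[2]])).round(2))
E
python3 -c "
from h import *
plan(.5247,-.265,.16,.238)"
```

```text
at [ 0.505  -0.286   0.2792] yaw 0.32 F [-0.3  0.2 -0.2] t 1.95 | twist 4.67 then cm [ 2.41 -1.58 11.92] now-axes cm [ 2.53 -1.37 11.92]
```

Request:
move_arm --gripper '[1,1,1,1,1,1,1,1]' --pt "0 0 0" --pt "1.2 -0.8 2" --pt "1.2 -0.8 2" --pt "0 0 2" --pt "0 0 2" --pt "0 0 2" --pt "0 0 2" --pt "0 0 0" --twist '[4.7,0,0,0,0,0,0,0]'

```text
clock: 2.75
position: [0.5231, -0.2649, 0.1572]
tool_rot: [-3.14, 0.003, 0.236]
force: [-0.8, -0.3, 0.3]
grip_width: 0.0853
finger_force: 0.0
```

```bash
python3 - <<'E'
from h import *
w=cam('wrist');s=cam('scene')
cv2.imwrite('pics/w2.png',w['img'][:,:,::-1])
b=blob(w,50,75)[0];a=blob(s,50,75,box=(278,160,308,185))[0]
print(b[0],b[1],a[0],tri(w,b[0],s,a[0]))
rect(w,b[2],.092,'gauge')
plan(.5247,-.265,.060,.238)
E
```

```text
[257.21080602 203.3255093 ] 2258 [292. 169.] (array([ 0.52679423, -0.26461089,  0.09389157]), np.float64(0.0005333746192839343))
gauge centre 525.1 -265.2 size 40.3 24.0 yaw of long side 0.241
at [ 0.5246 -0.2652  0.1597] yaw 0.237 F [-0.2  0.3  0.3] t 2.85 | twist -0.08 then cm [ 0.01 -0.01  9.97] now-axes cm [ 0.01 -0.01  9.97]
```

View pics/w2.png

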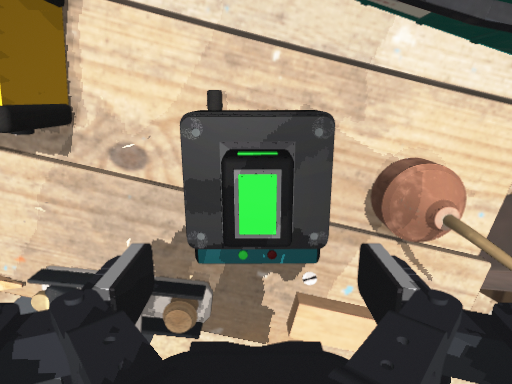

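Request:
move_arm --gripper '[1,1,1,1,1,1,1,1]' --pt "0 0 1.5" --pt "0 0 1.5" --pt "0 0 1.5" --pt "0 0 1.5" --pt "0 0 1.5" --pt "0 0 1.5" --pt "0 0 1.0" --pt "0 0 0" --twist '[0,0,0,0,0,0,0,0]'

```text
clock: 3.65
position: [0.5243, -0.2641, 0.0577]
tool_rot: [-3.14, 0.002, 0.238]
force: [-0.4, 0.5, 0.6]
grip_width: 0.0856
finger_force: 0.0
```

Request:
move_arm --gripper '[0,0,0,0,0,0,0,0]' --pt "0 0 0" --pt "0 0 0" --pt "0 0 0" --pt "0 0 0" --pt "0 0 0" --pt "0 0 0" --pt "0 0 0" --pt "0 0 0" --twist '[0,0,0,0,0,0,0,0]' --squeeze 80

```text
clock: 4.45
position: [0.5254, -0.2647, 0.0602]
tool_rot: [3.141, -0.001, 0.238]
force: [-1.5, -0.6, 6.8]
grip_width: 0.0454
finger_force: 81.2
```

Request:
move_arm --gripper '[0,0,0,0,0,0,0,0]' --pt "0 0 -0.5" --pt "0 0 -1" --pt "0 0 -1.5" --pt "0 0 -2" --pt "0 0 -2.5" --pt "0 0 -2.5" --pt "0 0 -2.5" --pt "0 0 -1.5" --twist '[0,0,0,0,0,0,0,0]'

```text
clock: 5.25
position: [0.5253, -0.2646, 0.2026]
tool_rot: [3.14, -0.002, 0.238]
force: [0.8, 0.3, -2.3]
grip_width: 0.045
finger_force: 84.3
```

```bash
python3 - <<'E'
from h import *
w=cam('wrist');b=blob(w,50,75)[0];print(monitor.observe()['grip_width'])
cv2.imwrite('pics/w3.png',w['img'][:,:,::-1])
plan(.43,.012,.049,.238)
E
```

```text
0.04494643174701355
at [ 0.526  -0.2649  0.2043] yaw 0.238 F [ 0.6 -1.   1.3] t 5.3 | twist -0.03 then cm [ -2.8  -29.17  15.53] now-axes cm [ -2.82 -29.17  15.53]
```

View pics/w3.png

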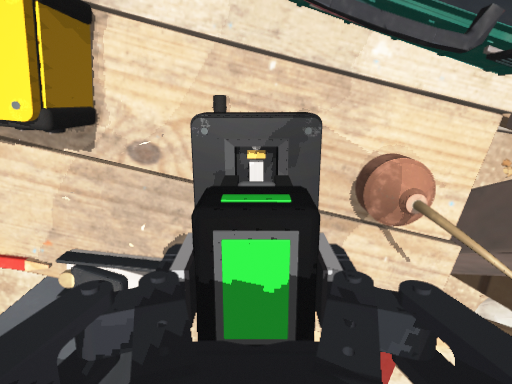

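Request:
move_arm --gripper '[0,0,0,0,0,0,0,0]' --pt "-0.3 -2.5 0" --pt "-0.4 -4 0" --pt "-0.4 -4 0" --pt "-0.5 -5 0" --pt "-0.4 -4.5 0" --pt "-0.4 -4 0" --pt "-0.3 -3 0" --pt "-0.1 -2.2 0" --twist '[0,0,0,0,0,0,0,0]'

```text
clock: 6.1
position: [0.4281, 0.0143, 0.1999]
tool_rot: [3.141, -0.0, 0.239]
force: [0.6, -0.3, -2.4]
grip_width: 0.045
finger_force: 84.3
```

```bash
python3 - <<'E'
from h import *
t=cam('top');w=cam('wrist');cv2.imwrite('pics/t4.png',cv2.resize(t['img'][120:280,130:400,::-1],None,fx=2.5,fy=2.5))
plan(.43,.012,.049,.238)
E
```

```text
at [0.4283 0.015  0.1999] yaw 0.242 F [ 0.4 -0.1 -1.8] t 6.2 | twist 0.2 then cm [ 0.09  0.33 15.09] now-axes cm [ 0.09  0.33 15.09]
```

View pics/t4.png

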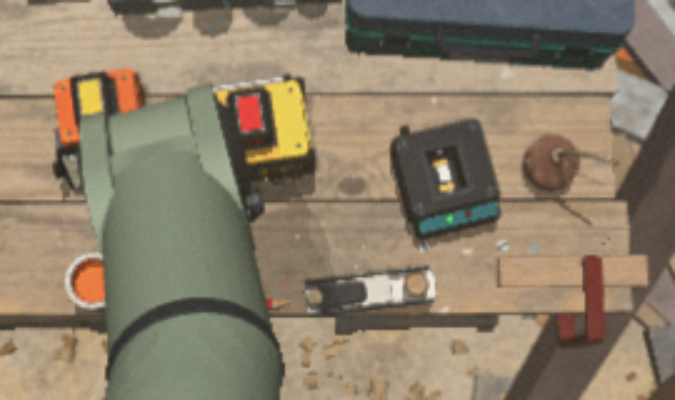

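Request:
move_arm --gripper '[0,0,0,0,0,0,0,0]' --pt "0 0 2.5" --pt "0 0 3" --pt "0 0 3" --pt "0 0 2.5" --pt "0 0 2" --pt "0 0 1" --pt "0 0 0.5" --pt "0 0 0.3" --twist '[0,0,0,0,0,0,0,0]'

```text
clock: 7.0
position: [0.4294, 0.0124, 0.0515]
tool_rot: [3.141, -0.0, 0.237]
force: [0.6, 0.0, -1.5]
grip_width: 0.0446
finger_force: 84.2
```

Request:
move_arm --gripper '[0,0,0]' --pt "0 0 0.1" --pt "0 0 0.1" --pt "0 0 0" --twist '[0,0,0]'

```text
clock: 7.3
position: [0.4293, 0.0126, 0.0497]
tool_rot: [3.141, -0.001, 0.238]
force: [-0.6, -0.5, -2.4]
grip_width: 0.0452
finger_force: 84.2
```

Request:
move_arm --gripper '[0,0,0]' --pt "0 0 0.1" --pt "0 0 0.05" --pt "0 0 0" --twist '[0,0,0]'

```text
clock: 7.6
position: [0.4293, 0.0125, 0.0482]
tool_rot: [3.141, -0.001, 0.238]
force: [-1.5, 0.3, 8.1]
grip_width: 0.0451
finger_force: 85.4
```

Foot on the bench. Release and rise.

Request:
move_arm --gripper '[1,1,1,1,1,1,1,1]' --pt "0 0 0" --pt "0 0 0" --pt "0 0 0" --pt "0 0 0" --pt "0 0 -1" --pt "0 0 -3" --pt "0 0 -4" --pt "0 0 -4" --twist '[0,0,0,0,0,0,0,0]'

```text
clock: 8.4
position: [0.4285, 0.0126, 0.1698]
tool_rot: [-3.141, 0.001, 0.238]
force: [0.7, -1.4, 0.0]
grip_width: 0.0852
finger_force: 0.0
```

```bash
python3 - <<'E'
from h import *
plan(.55,-.026,.24,0.0)
w=cam('wrist');cv2.imwrite('pics/w5.png',w['img'][:,:,::-1])
b=blob(w,50,75)[0];rect(w,b[2],.08,'green')
E
```

```text
at [0.4285 0.0126 0.1698] yaw 0.238 F [ 0.7 -1.4  0. ] t 8.4 | twist 13.64 then cm [12.15  3.86 -7.02] now-axes cm [10.9   6.62 -7.02]
green centre 429.0 12.2 size 40.0 23.9 yaw of long side 0.233
```

View pics/w5.png

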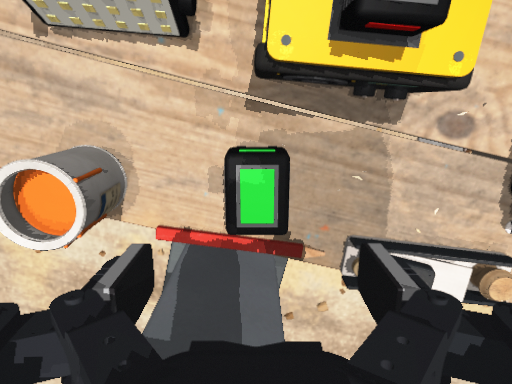

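Request:
move_arm --gripper '[1,1,1,1,1,1,1,1]' --pt "0 0 -4" --pt "1.5 0.9 -3" --pt "2.4 1.5 0" --pt "2.5 1.5 0" --pt "2.5 1.5 0" --pt "2 1.2 0" --pt "0 0 0" --pt "0 0 0" --twist '[0,0,0,0,0,0,0,0]'

```text
clock: 9.25
position: [0.5501, -0.0258, 0.238]
tool_rot: [-3.141, 0.0, 0.238]
force: [0.8, -0.6, 0.3]
grip_width: 0.0851
finger_force: 0.0
```

```bash
python3 - <<'E'
from h import *
w=cam('wrist');s=cam('scene');cv2.imwrite('pics/w6.png',w['img'][:,:,::-1])
hsv=cv2.cvtColor(w['img'],cv2.COLOR_RGB2HSV)
for r in((0,6),(174,179)):
  for b in blob(w,*r)[:2]: print(b[0],b[1])
b=blob(w,0,6)[0];rect(w,b[2],.13,'red')
b2=blob(w,25,32)[0];print(b2[0],b2[1]);rect(w,b2[2],.091,'radio top')
print(tri(w,b[0],s,blob(s,0,6,box=(215,168,245,195))[0][0]))
plan(.575,-.026,.17,0.)
E
```

```text
[265.41609195 157.55689655] 1740
[226.75      307.2393617] 188
red centre 575.9 -26.9 size 40.3 24.2 yaw of long side 0.144
[239.04375219 132.07122856] 5714
radio top centre 572.5 -26.8 size 92.5 127.0 yaw of long side -1.432
(array([ 0.57657074, -0.02672907,  0.13173199]), np.float64(0.0004036103575913958))
at [ 0.5498 -0.0256  0.2381] yaw 0.238 F [-0.7 -0.   0.7] t 9.35 | twist 13.65 then cm [2.52 0.04 6.81] now-axes cm [2.44 0.63 6.81]
```

View pics/w6.png

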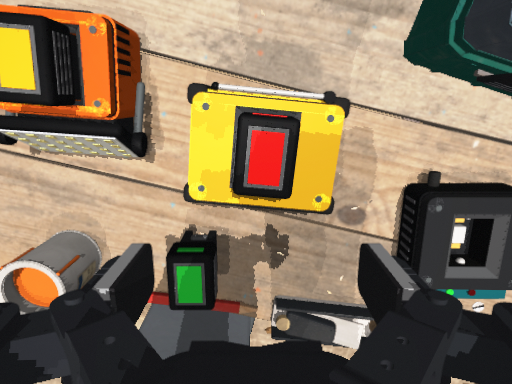

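Request:
move_arm --gripper '[1,1,1,1,1,1,1,1]' --pt "0 0 0" --pt "1.5 0.3 0" --pt "1.1 0.2 2" --pt "0 0 3" --pt "0 0 3" --pt "0 0 2.5" --pt "0 0 2" --pt "0 0 1.5" --twist '[5.5,0,0,0,0,0,0,0]'

```text
clock: 10.15
position: [0.5762, -0.0269, 0.097]
tool_rot: [-3.141, 0.001, 0.142]
force: [0.8, -0.3, 0.5]
grip_width: 0.0856
finger_force: 0.0
```

Request:
move_arm --gripper '[1,0,0,0,0,0,0,0]' --pt "0 0 0" --pt "0 0 0" --pt "0 0 0" --pt "0 0 0" --pt "0 0 0" --pt "0 0 0" --pt "0 0 0" --pt "0 0 0" --twist '[0,0,0,0,0,0,0,0]'

```text
clock: 10.95
position: [0.5776, -0.0272, 0.0991]
tool_rot: [3.141, -0.002, 0.142]
force: [-2.2, 0.0, 9.9]
grip_width: 0.0446
finger_force: 81.6
```

Request:
move_arm --gripper '[0,0,0,0,0,0,0,0]' --pt "0 0 -0.5" --pt "0 0 -1" --pt "0 0 -1.5" --pt "0 0 -2" --pt "0 0 -2.5" --pt "0 0 -2.5" --pt "0 0 -2" --pt "0 0 0" --twist '[0,0,0,0,0,0,0,0]'

```text
clock: 11.75
position: [0.5781, -0.0272, 0.2212]
tool_rot: [3.141, -0.004, 0.142]
force: [-0.0, -0.4, -2.0]
grip_width: 0.0449
finger_force: 84.3
```

```bash
python3 - <<'E'
from h import *
w=cam('wrist');b=blob(w,0,6)[0];print(b[0],b[1])
plan(.525,-.265,.20,0.239)
E
```

```text
[255.54089627 289.61015356] 6382
at [ 0.5774 -0.0272  0.2194] yaw 0.142 F [ 0.1 -0.4 -2.5] t 11.8 | twist -5.58 then cm [-10.72  21.86   1.94] now-axes cm [-8.55 22.8   1.94]
```

Request:
move_arm --gripper '[0,0,0,0,0,0,0,0]' --pt "0 0 0" --pt "-1 2 0" --pt "-1.8 3.6 0" --pt "-2 4.2 0" --pt "-2 4.2 0" --pt "-1.8 3.6 0" --pt "-1.4 2.8 0" --pt "-0.7 1.4 0" --twist '[-5.6,0,0,0,0,0,0,0]'

```text
clock: 12.6
position: [0.523, -0.2673, 0.2169]
tool_rot: [-3.141, 0.002, 0.236]
force: [-0.1, 0.2, -1.8]
grip_width: 0.0446
finger_force: 84.3
```

```bash
python3 - <<'E'
from h import *
w=cam('wrist');b=blob(w,0,6)[0]
cv2.imwrite('pics/w7.png',w['img'][:,:,::-1])
p=monitor.observe()['position'];rect(w,b[2],p[2]+.032,'held gauge')
plan(.525,-.265,.12,0.239)
E
```

```text
held gauge centre 522.0 -267.3 size 39.6 24.0 yaw of long side 0.236
at [ 0.5228 -0.2686  0.2169] yaw 0.235 F [-1.6 -2.8 -3. ] t 12.65 | twist -0.22 then cm [ 0.3  -0.3   9.69] now-axes cm [ 0.3  -0.3   9.69]
```

View pics/w7.png

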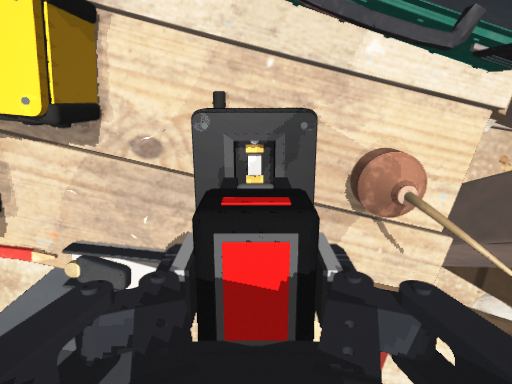

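Request:
move_arm --gripper '[0,0,0,0,0,0,0,0]' --pt "0 0 1" --pt "0 0 2" --pt "0 0 2.5" --pt "0 0 2" --pt "0 0 1.2" --pt "0 0 1" --pt "0 0 0" --pt "0 0 0" --twist '[0,0,0,0,0,0,0,0]'

```text
clock: 13.45
position: [0.5251, -0.2641, 0.1212]
tool_rot: [3.141, -0.0, 0.24]
force: [-0.1, 0.2, -1.9]
grip_width: 0.0451
finger_force: 84.3
```

```bash
python3 - <<'E'
from h import *
w=cam('wrist');b=blob(w,0,6)[0]
p=monitor.observe()['position'];rect(w,b[2],p[2]+.032,'held gauge')
plan(.525,-.265,.060,0.239)
E
```

```text
held gauge centre 524.1 -264.2 size 39.4 23.9 yaw of long side 0.24
at [ 0.5252 -0.2643  0.1215] yaw 0.24 F [ 0.2  0.2 -2.2] t 13.5 | twist 0.04 then cm [-0.03  0.06  6.15] now-axes cm [-0.03  0.06  6.15]
```

Request:
move_arm --gripper '[0,0,0,0,0,0,0,0]' --pt "0.1 0.1 0.5" --pt "0 0 1" --pt "0 0 1" --pt "0 0 1" --pt "0 0 1" --pt "0 0 0.5" --pt "0 0 0" --pt "0 0 0" --twist '[0,0,0,0,0,0,0,0]'

```text
clock: 14.3
position: [0.5263, -0.265, 0.071]
tool_rot: [3.142, -0.0, 0.24]
force: [1.0, 2.5, 5.4]
grip_width: 0.0449
finger_force: 85.0
```

Request:
move_arm --gripper '[0,0,0,0,0,0]' --pt "0 0 0.4" --pt "0 0 0.3" --pt "0 0 0.2" --pt "0 0 0.2" --pt "0 0 0.1" --pt "0 0 0" --twist '[0,0,0,0,0,0]'

```text
clock: 14.9
position: [0.5266, -0.2651, 0.061]
tool_rot: [3.141, -0.001, 0.239]
force: [-8.2, 5.3, 41.6]
grip_width: 0.0447
finger_force: 89.7
```

Request:
move_arm --gripper '[0,1,1,1,1,1,1,1]' --pt "0 0 -0.1" --pt "0 0 0" --pt "0 0 0" --pt "0 0 0" --pt "0 0 0" --pt "0 0 -2" --pt "0 0 -4" --pt "0 0 -4" --twist '[0,0,0,0,0,0,0,0]'

```text
clock: 15.7
position: [0.5254, -0.2649, 0.1604]
tool_rot: [-3.14, 0.001, 0.24]
force: [0.2, -1.2, -0.6]
grip_width: 0.0853
finger_force: 0.0
```

Request:
move_arm --gripper '[1,1,1,1]' --pt "0 0 -4" --pt "0 0 -4" --pt "0 0 0" --pt "0 0 0" --twist '[0,0,0,0]'

```text
clock: 16.1
position: [0.5261, -0.2652, 0.2404]
tool_rot: [3.141, -0.001, 0.239]
force: [-0.2, 0.1, -0.7]
grip_width: 0.0854
finger_force: 0.0
```

```bash
python3 - <<'E'
from h import *
w=cam('wrist');s=cam('scene');b=blob(w,0,6,box=(150,100,400,300))[0]
a=blob(s,0,6,box=(278,160,308,190))[0]
rect(w,b[2],.092,'red');print(tri(w,b[0],s,a[0]),b[1],a[1])
plan(.58,.164,.24,0.1)
E
```

```text
red centre 524.8 -265.3 size 39.9 23.7 yaw of long side 0.229
(array([ 0.52610619, -0.26459748,  0.09389744]), np.float64(0.0007300817044794928)) 1226 44
at [ 0.5255 -0.2649  0.2388] yaw 0.239 F [-0.8 -0.1 -0.9] t 16.2 | twist 7.99 then cm [  9.71 -42.14  -0.12] now-axes cm [ 15.47 -40.38  -0.12]
```

Request:
move_arm --gripper '[1,1,1,1,1,1,1,1]' --pt "1 -2.6 0" --pt "1.6 -4.3 0" --pt "1.6 -4.4 0" --pt "1.6 -4.4 0" --pt "1.6 -4.4 0" --pt "1.6 -4.4 0" --pt "1.6 -4.4 0" --pt "1.6 -4.4 0" --twist '[0,0,0,0,0,0,0,0]'

```text
clock: 17.0
position: [0.5649, 0.0891, 0.2386]
tool_rot: [-3.141, 0.002, 0.239]
force: [1.2, -0.1, 0.2]
grip_width: 0.0855
finger_force: 0.0
```

Request:
move_arm --gripper '[1,1,1,1,1]' --pt "1.5 -4.2 0" --pt "0.8 -2.5 0" --pt "0 0 0" --pt "0 0 0" --pt "0 0 0" --twist '[0,0,0,0,0]'

```text
clock: 17.5
position: [0.5718, 0.1566, 0.2391]
tool_rot: [3.141, 0.001, 0.238]
force: [0.9, 0.6, 0.4]
grip_width: 0.0857
finger_force: 0.0
```

```bash
python3 - <<'E'
from h import *
w=cam('wrist');s=cam('scene');cv2.imwrite('pics/w8.png',w['img'][:,:,::-1])
for b in blob(w,18,30): print(b[0],b[1])
b=blob(w,18,30,box=(150,80,350,260))[0];a=blob(s,15,32,box=(155,192,190,220))[0]
x,y,yw=rect(w,b[2],.115,'amber');print(tri(w,b[0],s,a[0]))
plan(x,y,.083,yw)
E
```

```text
[446.27111984 222.16319581] 7635
[255.08429119 147.9054917 ] 1566
[13.84628821 29.96244541] 1145
[429.42074928 158.01152738] 347
amber centre 600.6 164.1 size 40.0 24.1 yaw of long side 0.168
(array([0.60122274, 0.16406628, 0.11679081]), np.float64(0.0005395430965351163))
at [0.572  0.1566 0.2395] yaw 0.238 F [-1.3  0.3 -0.1] t 17.6 | twist 3.99 then cm [ 2.94 -0.26 15.65] now-axes cm [ 2.96 -0.06 15.65]
```

View pics/w8.png

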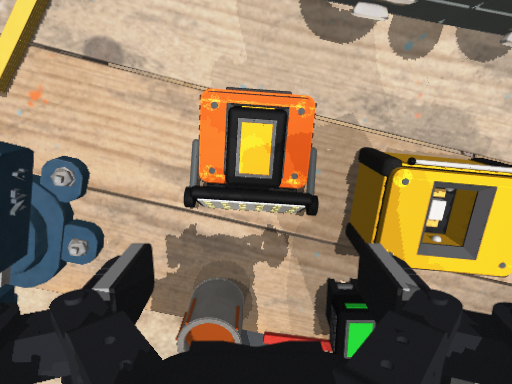

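Request:
move_arm --gripper '[1,1,1,1,1,1,1,1]' --pt "0 0 0" --pt "1.5 -0.1 1" --pt "1.4 -0.1 3" --pt "0 0 3" --pt "0 0 3" --pt "0 0 2.5" --pt "0 0 2" --pt "0 0 1.1" --twist '[4,0,0,0,0,0,0,0]'

```text
clock: 18.4
position: [0.5996, 0.1637, 0.0822]
tool_rot: [3.141, 0.002, 0.169]
force: [0.6, -0.6, -0.8]
grip_width: 0.0853
finger_force: 0.0
```

Request:
move_arm --gripper '[1,0,0,0,0,0,0,0]' --pt "0 0 0" --pt "0 0 0" --pt "0 0 0" --pt "0 0 0" --pt "0 0 0" --pt "0 0 0" --pt "0 0 0" --pt "0 0 0" --twist '[0,0,0,0,0,0,0,0]'

```text
clock: 19.2
position: [0.6008, 0.1648, 0.0851]
tool_rot: [-3.142, -0.002, 0.17]
force: [-1.6, -1.6, 9.1]
grip_width: 0.0452
finger_force: 81.4
```

Request:
move_arm --gripper '[0,0,0,0,0,0,0,0]' --pt "0 0 -0.5" --pt "0 0 -1" --pt "0 0 -1.5" --pt "0 0 -2" --pt "0 0 -2.5" --pt "0 0 -2.5" --pt "0 0 -2" --pt "0 0 -1.5" --twist '[0,0,0,0,0,0,0,0]'

```text
clock: 20.0
position: [0.6004, 0.1649, 0.2214]
tool_rot: [-3.141, -0.002, 0.17]
force: [0.3, -0.1, -1.6]
grip_width: 0.045
finger_force: 84.2
```

```bash
python3 - <<'E'
from h import *
w=cam('wrist');b=blob(w,18,30,box=(180,200,330,384))[0];print(b[0],b[1]);rect(w,b[2],monitor.observe()['position'][2]+.032,'held')
plan(.576,-.027,.21,0.142)
E
```

```text
[257.31419329 277.39688637] 4946
held centre 601.8 165.5 size 38.6 23.3 yaw of long side 0.169
at [0.6011 0.1651 0.2233] yaw 0.17 F [1.  0.3 1.1] t 20.05 | twist 1.58 then cm [-5.21 18.67  1.33] now-axes cm [-5.72 18.52  1.33]
```

Request:
move_arm --gripper '[0,0,0,0,0,0,0,0]' --pt "0 0 0" --pt "-0.6 2 0" --pt "-0.9 3.3 0" --pt "-1.1 4 0" --pt "-1.1 4 0" --pt "-0.8 3 0" --pt "-0.5 1.7 0" --pt "-0.2 0.7 0" --twist '[1.6,0,0,0,0,0,0,0]'

```text
clock: 20.85
position: [0.5743, -0.0299, 0.2178]
tool_rot: [3.141, 0.002, 0.138]
force: [-0.1, 0.7, -2.6]
grip_width: 0.0453
finger_force: 84.2
```

Request:
move_arm --gripper '[0,0,0,0,0,0]' --pt "0 0 1" --pt "0 0 2" --pt "0 0 2" --pt "0 0 1.5" --pt "0 0 0" --pt "0 0 0" --twist '[0,0,0,0,0,0]'

```text
clock: 21.45
position: [0.575, -0.0265, 0.1534]
tool_rot: [-3.141, 0.001, 0.143]
force: [0.2, -0.3, -2.4]
grip_width: 0.0451
finger_force: 84.0
```

```bash
python3 - <<'E'
from h import *
w=cam('wrist');b=blob(w,18,25,box=(180,190,330,384))[0];print(b[0],b[1]);x,y,_=rect(w,b[2],monitor.observe()['position'][2]+.031,'held')
p=monitor.observe()['position'];plan(p[0]+.576-x,p[1]-.027-y,.099,0.142)
cv2.imwrite('pics/w9.png',w['img'][:,:,::-1])
E
```

```text
[255.57464133 280.41236914] 5158
held centre 575.3 -26.1 size 39.5 23.8 yaw of long side 0.143
at [ 0.5754 -0.0268  0.154 ] yaw 0.143 F [-0.1  0.6 -2. ] t 21.5 | twist 0.03 then cm [0.06 0.1  5.5 ] now-axes cm [0.06 0.1  5.5 ]
```

View pics/w9.png

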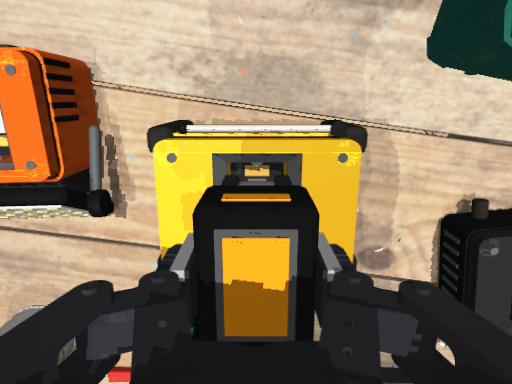

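Request:
move_arm --gripper '[0,0,0,0,0,0,0,0]' --pt "0.1 0.1 0.5" --pt "0 0 1" --pt "0 0 1" --pt "0 0 1" --pt "0 0 0.9" --pt "0 0 0" --pt "0 0 0" --pt "0 0 0" --twist '[0,0,0,0,0,0,0,0]'

```text
clock: 22.3
position: [0.5763, -0.0281, 0.1101]
tool_rot: [-3.141, -0.0, 0.142]
force: [-1.0, 5.4, 2.0]
grip_width: 0.0447
finger_force: 88.5
```

Request:
move_arm --gripper '[0,0,0,0,0,0]' --pt "0 0 0.4" --pt "0 0 0.3" --pt "0 0 0.2" --pt "0 0 0.2" --pt "0 0 0.1" --pt "0 0 0" --twist '[0,0,0,0,0,0]'

```text
clock: 22.9
position: [0.5768, -0.0281, 0.1]
tool_rot: [3.142, -0.002, 0.142]
force: [-11.3, 4.9, 35.3]
grip_width: 0.0448
finger_force: 92.5
```

Request:
move_arm --gripper '[0,1,1,1,1,1,1,1]' --pt "0 0 -0.1" --pt "0 0 0" --pt "0 0 0" --pt "0 0 0" --pt "0 0 0" --pt "0 0 -2" --pt "0 0 -4" --pt "0 0 -4" --twist '[0,0,0,0,0,0,0,0]'

```text
clock: 23.7
position: [0.5757, -0.0287, 0.1996]
tool_rot: [-3.141, 0.002, 0.142]
force: [1.7, -0.4, -0.2]
grip_width: 0.0852
finger_force: 0.0
```

Request:
move_arm --gripper '[1,1,1,1]' --pt "0 0 -3" --pt "0 0 -2" --pt "0 0 0" --pt "0 0 0" --twist '[0,0,0,0]'

```text
clock: 24.1
position: [0.5761, -0.0287, 0.2486]
tool_rot: [3.141, -0.0, 0.142]
force: [-0.8, -0.3, -0.9]
grip_width: 0.0855
finger_force: 0.0
```

```bash
python3 - <<'E'
from h import *
w=cam('wrist');s=cam('scene');b=blob(w,18,25,box=(190,140,320,280))[0];a=blob(s,15,25,box=(212,165,245,190))[0]
rect(w,b[2],.13,'amber');print(b[1],a[0],a[1],tri(w,b[0],s,a[0]))
plan(.429,.0122,.18,.235)
E
```

```text
amber centre 578.1 -30.0 size 70.9 99.7 yaw of long side -1.429
3289 [228.7962963  175.25925926] 54 (array([ 0.58649877, -0.05265707,  0.12567706]), np.float64(0.02186430569649125))
at [ 0.5758 -0.0286  0.2478] yaw 0.142 F [-0.5 -1.  -0.1] t 24.2 | twist -5.34 then cm [-13.33  -7.39   6.78] now-axes cm [-13.96  -6.12   6.78]
```

```bash
python3 - <<'E'
from h import *
w=cam('wrist');s=cam('scene');a=blob(s,15,25,box=(212,165,245,190))[0]
for hi in (20,21,22):
  for b in blob(w,17,hi,box=(190,140,320,280))[:2]: print(hi,b[0],b[1],tri(w,b[0],s,a[0]))
E
```

```text
20 [258.92957746 144.83098592] 71 (array([ 0.60037844, -0.03512795,  0.12182466]), np.float64(0.023420263326378244))
20 [273.5 227. ] 70 (array([ 0.5595315 , -0.03348914,  0.14041432]), np.float64(0.032303452640169594))
21 [255.7004104  186.17236662] 1462 (array([ 0.57679376, -0.02842207,  0.13142074]), np.float64(0.0005169679593785622))
21 [255.5 145. ] 96 (array([ 0.59939534, -0.03304785,  0.12262858]), np.float64(0.02507460920724422))
22 [297.86182903 184.84658714] 3018 (array([ 0.58804337, -0.05339928,  0.12493761]), np.float64(0.021030202371749598))
22 [255.67713311 186.13105802] 1465 (array([ 0.57681057, -0.02841339,  0.13141458]), np.float64(0.0005534106138410165))
```

Request:
move_arm --gripper '[1,1,1,1,1,1,1,1]' --pt "0 0 0" --pt "-2 -1.1 0" --pt "-3.3 -1.8 0" --pt "-3.5 -2 0" --pt "-3 -1.7 0" --pt "-1.5 -0.8 3" --pt "0 0 3.5" --pt "0 0 0" --twist '[-5.3,0,0,0,0,0,0,0]'

```text
clock: 25.1
position: [0.4276, 0.0124, 0.181]
tool_rot: [-3.141, 0.005, 0.235]
force: [-0.4, 0.0, -0.2]
grip_width: 0.0856
finger_force: 0.0
```

```bash
python3 - <<'E'
from h import *
w=cam('wrist');b=blob(w,50,75)[0];x,y,yw=rect(w,b[2],.08,'green');plan(x,y,.049,yw)
E
```

```text
green centre 429.1 12.0 size 40.1 23.8 yaw of long side 0.223
at [0.4288 0.0125 0.1829] yaw 0.235 F [ 0.6 -0.3  1.1] t 25.15 | twist 0.65 then cm [ 0.02  0.06 13.39] now-axes cm [ 0.02  0.06 13.39]
```

Request:
move_arm --gripper '[1,1,1,1,1,1,1,1]' --pt "0 0 1.5" --pt "0 0 2.5" --pt "0 0 2.5" --pt "0 0 2.5" --pt "0 0 2" --pt "0 0 1.5" --pt "0 0 0.8" --pt "0 0 0" --twist '[0,0,0,0,0,0,0,0]'

```text
clock: 25.95
position: [0.4302, 0.0125, 0.0508]
tool_rot: [3.141, 0.0, 0.234]
force: [-0.6, -0.5, 0.4]
grip_width: 0.0855
finger_force: 0.0
```

Request:
move_arm --gripper '[0,0,0,0,0,0,0,0]' --pt "0 0 0" --pt "0 0 0" --pt "0 0 0" --pt "0 0 0" --pt "0 0 0" --pt "0 0 0" --pt "0 0 0" --pt "0 0 0" --twist '[0,0,0,0,0,0,0,0]'

```text
clock: 26.75
position: [0.4303, 0.0124, 0.0518]
tool_rot: [3.141, -0.001, 0.234]
force: [-2.4, -0.4, 16.6]
grip_width: 0.0446
finger_force: 79.3
```

Request:
move_arm --gripper '[0,0,0,0,0,0,0,0]' --pt "0 0 -1" --pt "0 0 -3" --pt "0 0 -4" --pt "0 0 -4" --pt "0 0 -3" --pt "0 0 -2" --pt "0 0 0" --pt "0 0 0" --twist '[0,0,0,0,0,0,0,0]'

```text
clock: 27.55
position: [0.4295, 0.0124, 0.221]
tool_rot: [3.141, -0.001, 0.234]
force: [-0.9, 0.2, -3.3]
grip_width: 0.0446
finger_force: 82.6
```

```bash
python3 - <<'E'
from h import *
w=cam('wrist');b=blob(w,50,75)[0];rect(w,b[2],monitor.observe()['position'][2]+.031,'held')
plan(.6006,.1641,.21,.168)
E
```

```text
held centre 438.9 14.9 size 19.4 23.7 yaw of long side -1.337
at [0.4292 0.0124 0.2204] yaw 0.234 F [ 0.5 -0.2 -1.3] t 27.6 | twist 3.8 then cm [ 19.43 -12.09   1.04] now-axes cm [ 20.19 -10.77   1.04]
```

Request:
move_arm --gripper '[0,0,0,0,0,0,0,0]' --pt "0 0 0" --pt "2 -1.2 0" --pt "3.2 -2 0" --pt "3.6 -2.3 0" --pt "3.6 -2.3 0" --pt "3.3 -2 0" --pt "2.5 -1.5 0" --pt "1.2 -0.8 0" --twist '[3.8,0,0,0,0,0,0,0]'

```text
clock: 28.4
position: [0.6013, 0.1663, 0.2186]
tool_rot: [-3.141, 0.003, 0.17]
force: [-0.5, -1.0, -1.9]
grip_width: 0.0446
finger_force: 82.6
```

Request:
move_arm --gripper '[0,0,0,0,0,0,0]' --pt "0 0 1" --pt "0 0 2" --pt "0 0 2" --pt "0 0 1.5" --pt "0 0 1" --pt "0 0 0" --pt "0 0 0" --twist '[0,0,0,0,0,0,0]'

```text
clock: 29.1
position: [0.6009, 0.1642, 0.1461]
tool_rot: [-3.142, -0.0, 0.168]
force: [-0.9, 0.3, -1.8]
grip_width: 0.0446
finger_force: 82.6
```

```bash
python3 - <<'E'
from h import *
w=cam('wrist');b=blob(w,50,75,vmin=60,smin=120,box=(180,200,330,384))[0];x,y,_=rect(w,b[2],monitor.observe()['position'][2]+.0285,'held')
p=monitor.observe()['position'];plan(p[0]+.6006-x,p[1]+.1641-y,.0865,.168)
plan(.6006,.1641,.0865,.168)
cv2.imwrite('pics/w10.png',w['img'][:,:,::-1])
E
```

```text
held centre 599.9 164.4 size 40.4 24.2 yaw of long side 0.169
at [0.6011 0.1644 0.1465] yaw 0.168 F [-0.  -0.9 -1.8] t 29.15 | twist -0.01 then cm [0.07 0.04 6.  ] now-axes cm [0.07 0.04 6.  ]
at [0.6011 0.1644 0.1465] yaw 0.168 F [-0.  -0.9 -1.8] t 29.15 | twist -0.01 then cm [-0.05  0.02  6.  ] now-axes cm [-0.05  0.02  6.  ]
```

View pics/w10.png

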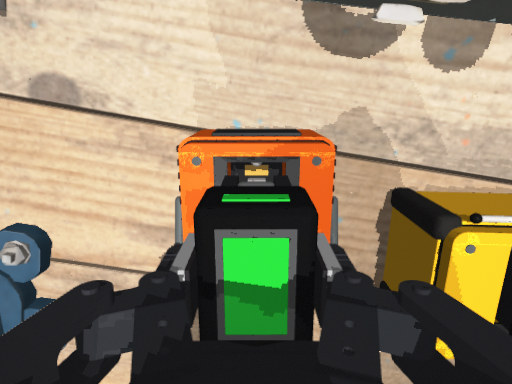

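Green is aligned over the light's well (gauge at column 256, light symmetric from 180 to 335). Insert.

Request:
move_arm --gripper '[0,0,0,0,0,0,0,0]' --pt "0 0 0.5" --pt "0 0 1" --pt "0 0 1" --pt "0 0 1" --pt "0 0 1" --pt "0 0 0.4" --pt "0 0 0" --pt "0 0 0" --twist '[0,0,0,0,0,0,0,0]'

```text
clock: 29.95
position: [0.6011, 0.1644, 0.0971]
tool_rot: [-3.141, -0.001, 0.168]
force: [2.0, 0.4, 2.3]
grip_width: 0.0448
finger_force: 83.4
```

Request:
move_arm --gripper '[0,0,0,0,0,0]' --pt "0 0 0.4" --pt "0 0 0.3" --pt "0 0 0.2" --pt "0 0 0.2" --pt "0 0 0.1" --pt "0 0 0" --twist '[0,0,0,0,0,0]'

```text
clock: 30.55
position: [0.6014, 0.1645, 0.0867]
tool_rot: [3.142, -0.002, 0.168]
force: [-7.1, -2.4, 31.0]
grip_width: 0.045
finger_force: 86.8
```

Request:
move_arm --gripper '[0,1,1,1,1,1,1,1]' --pt "0 0 -0.1" --pt "0 0 0" --pt "0 0 0" --pt "0 0 0" --pt "0 0 0" --pt "0 0 -2" --pt "0 0 -4" --pt "0 0 -4" --twist '[0,0,0,0,0,0,0,0]'

```text
clock: 31.35
position: [0.6002, 0.1641, 0.1864]
tool_rot: [3.142, 0.002, 0.168]
force: [-0.4, 0.4, -0.1]
grip_width: 0.0854
finger_force: 0.0
```

Request:
move_arm --gripper '[1,1,1,1]' --pt "0 0 -3" --pt "0 0 -3" --pt "0 0 0" --pt "0 0 0" --twist '[0,0,0,0]'

```text
clock: 31.75
position: [0.6008, 0.1642, 0.246]
tool_rot: [3.142, -0.001, 0.168]
force: [-0.2, 0.6, -0.2]
grip_width: 0.0855
finger_force: 0.0
```

```bash
python3 - <<'E'
from h import *
w=cam('wrist');s=cam('scene');b=blob(w,50,75)[0];a=blob(s,50,75,box=(150,190,195,222))[0]
rect(w,b[2],.115,'green');print(tri(w,b[0],s,a[0]))
cv2.imwrite('pics/s11.png',s['img'][100:300,100:360,::-1].repeat(3,0).repeat(3,1))
E
```

```text
green centre 600.1 164.4 size 39.5 23.8 yaw of long side 0.179
(array([0.60106634, 0.16443443, 0.11663185]), np.float64(0.00018039204432473383))
```

View pics/s11.png

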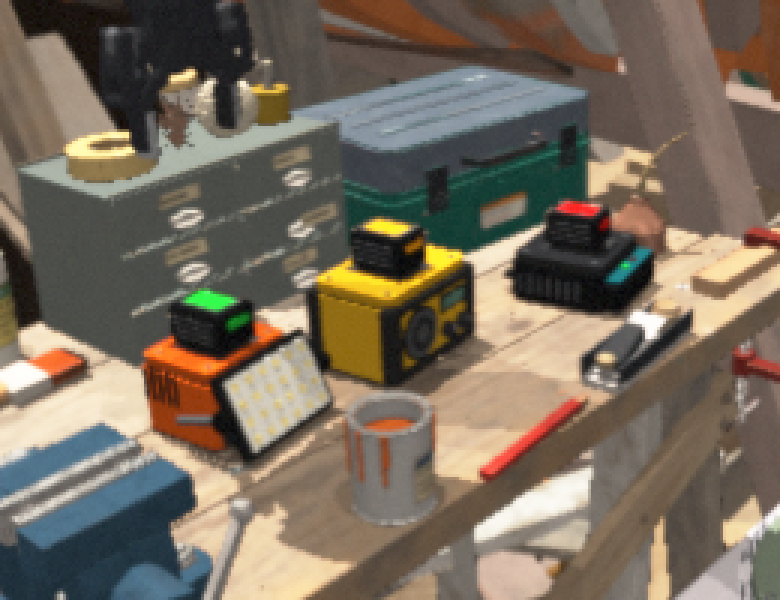

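All three packs sit at the same heights that the originals had when home (117, 131 and 94 mm). The crop shows green in the light, amber in the radio and red in the charger. The tin and plane are where they started, and the gripper is clear.

```bash
python3 -c "
from workcell import bot
print(bot.job_done())"
```

```text
the job is handed in; nothing more can be done
None
```

The job is handed in at about 32 s on the robot's clock, with green in the work light, amber in the radio and red in the charger, each measured at its home height; the hand-in returned no verdict.

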